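# Nest the steel washing cups

### The job

Nest the three round steel washing cups so they can be put away as one: leave the wide shallow dish where it is, stand the middle-sized beaker in it, and then stand the tall narrow cup inside the beaker. Set each one down upright on the floor of the next, without dropping it.

Things in the scene. Friction and masses are not known exactly. Their poses are not given: they have to be found in the camera images.
- dish_centre (a point): wide shallow round open dish of plain steel, straight sides, outside diameter 104 mm, height 22 mm, wall 3 mm, floor 3 mm thick (inside diameter 98 mm), 0.35 kg, loose on the table. The point is on its axis, half-way up (11 mm above its underside); z is its axis, up
- beaker_centre (a point): middle-sized round open beaker of plain steel, straight sides, outside diameter 60 mm, height 58 mm, wall 3 mm, floor 3 mm thick (inside diameter 54 mm), about 0.14 kg, standing upright. The point is on its axis, half-way up (29 mm above its underside); z is its axis, up. Can be gripped across its outside near the rim; in the dish it stands 39 mm above the dish's rim
- tube_cup_centre (a point): tall narrow round open cup of plain steel, straight sides, outside diameter 32 mm, height 90 mm, wall 3 mm, floor 3 mm thick, about 0.09 kg, standing upright. The point is on its axis, half-way up (45 mm above its underside); z is its axis, up. Can be gripped across its outside near the rim; in the beaker it stands 35 mm above the beaker's rim
There are look-alikes about, which are no part of the job. What is shaped like the part that bears beaker_centre but orange or red is not meant.

How it is judged:
By the outcome, as a careful person would: the job done as asked, in the order asked, and still so for the second after the job is handed in, with the robot touching nothing.
It also fails if it takes over 58 s, if anything falls off the work surface, if the arm or the gripper's body presses on something with over 40 N, if the wrist force passes 120 N, or if a joint passes its speed limit or range.

### The arm

A 6-joint arm with a two-finger parallel gripper is mounted at the origin on a cart in front of the work surface, level with it; the furniture and walls round the work are solid. World frame = base frame: x ahead of the robot, y to its left, z up, the work surface at z = 0. Lengths are in m, angles in rad, forces in N, time in s.
With the tool pointing down it reaches from about 0.35 to 0.975 m from the base axis. Payload 4.9 kg.
Tool frame: the origin (TCP) lies at the very end of the fingers, on their centre line; the grasp point (between the pads) lies 19 mm behind it; z points along the fingers, y is the line along which they close (so a half turn about z gives the same grasp; the last joint's range is limited). The gripper opens to 85 mm and grips with 20 to 120 N. Pads are 22 mm wide; open, the fingers measure 114 mm over their backs; the gripper's body (76 mm by 85 mm) begins 54 mm behind the grasp point. The pads swing forward as they close: fully open they stand 13 mm farther back than shut.
Start: joints at [-1.393, 0.053, 1.613, -0, 1.476, -0.119], TCP at [0.183, -0.598, 0.231] pointing down, gripper open.
Joint ranges: [-3.01, 3.01], [-1.01, 2.22], [0.06, 2.58], [-1.02, 4.17], [0.09, 2.62], [-3.14, 3.14]. Speed limits (rad/s): [2.57, 2.57, 3.14, 3.14, 3.14, 3.14].

### API

Orientations are given as a rotation vector (axis times angle).
In Python, from station import ctrl, imaging gives the robot as it stands.
- The arm moves only by the tool play_rows, never from a script. Its argument "series" is a list of rows, each a list of 3 entries, a list of its own where there are three numbers: the opening, from 0 (shut) to 1 (fully open), then the shift along the tool's x, y, z each as a share of 0.05 m, from -1 to 1, then the turn, a rotation vector about the tool's x, y, z each as a share of 8 degrees, from -1 to 1. In form: [[grip, [dx, dy, dz], [ax, ay, az]], ...]. A call has 1 to 8 rows; each row shifts and turns the commanded pose from where the row before left it, along the tool's axes as they then stand; what a row does not reach is not made up. A row lasts 1/8 s, in which the tool goes at most 62.5 mm and 10.7 degrees, less where a joint would pass 70% of its speed; a pose out of reach is approached as far as the arm can. A call with a number of a shift or a turn outside -1 to 1 is refused whole. A call with a gripper value outside its range is refused whole. The fingers move at their own pace and stop on an object; "force" is the grip in N (left out, the last holds). Time passes only in rows, so rows that do not move let the fingers close. It gives the time, the measured TCP pose, the force, the opening and the grip force at its end, in the units of the state.
- ctrl.get_obs(): the state, without advancing time (a new reading comes with each control period).
- imaging.get_image(name): name is "scene" or "top" or "wrist"; returns a dict with "color" (420x560x3 uint8, blue, green, red), "fx", "fy", "cx", "cy" (pixels), "extrinsics" (4x4, takes a point from world to camera coordinates); the wrist camera has in their place "hand_eye" (4x4, takes a point from camera to tool coordinates, whose origin is the TCP and whose axes are the flange's). Camera axes: x right, y down, z forward; pixel columns grow to the right and rows downward; lengths in m; the calibration is good to about 2 mm. A picture is of the moment at which its call begins: read the wrist's pose just before it. There is no depth.
- ctrl.finish_job(): hands the job in; it is judged then, once.
The state is a dict: "t": time; "q": joint angles; "dq": joint speeds; "effort": joint torques, N m; "tool_pos": TCP position; "tool_rot": TCP orientation; "contact_force": force on the tool from outside, world axes, zero at the start; "wrist_torque": the same for the moment, N m; "opening": finger opening in m; "grip_force": force on a finger pad.
Only numpy, scipy, OpenCV 4.12 (cv2) and the standard library are available. Lean on these libraries where they do the work, as an engineer would, in place of code of your own. Each camera call takes 0.05 s, during which the arm holds its last target. There are 200 camera calls.

## Working session

There is one attempt and no reset: what is moved stays moved. The work goes in short steps, Python scripts to look and compute and a tool call to move; the robot and the scene stay as the last step left them, time stands still between calls to the robot, and variables do not carry over. Pictures are saved under pics/ and viewed, at most 10 in all, crops included, and the job is handed in when it is done.

Besides the shell and the picture viewer there is one more tool, called after "Call:" as name(argument=value, ...) on one line, values as JSON. play_rows: Moves the arm, as the interface text tells. Shift numbers are shares of 0.05 m and turn numbers shares of 8 degrees, none past 1 either way. Its arguments: {"type":"object","properties":{"series":{"type":"array"},"force":{"type":"number"}},"required":["series"]}

```bash
mkdir -p pics; cat > h.py <<'E'
import numpy as np, cv2
from scipy.spatial.transform import Rotation as R
from station import ctrl, imaging
def ray(im,u,v,obs=None):
    d=np.array([(u-im["cx"])/im["fx"],(v-im["cy"])/im["fy"],1.])
    if "extrinsics" in im:
        E=np.array(im["extrinsics"]);Ri=E[:3,:3].T;return -Ri@E[:3,3],Ri@d
    H=np.array(im["hand_eye"]);T=R.from_rotvec(obs["tool_rot"]).as_matrix()
    return T@H[:3,3]+np.array(obs["tool_pos"]),T@H[:3,:3]@d
def onz(im,u,v,z,obs=None):
    o,d=ray(im,u,v,obs);return o+d*(z-o[2])/d[2]
def proj(im,p,obs=None):
    if "extrinsics" in im:
        E=np.array(im["extrinsics"]);c=E[:3,:3]@p+E[:3,3]
    else:
        H=np.array(im["hand_eye"]);T=R.from_rotvec(obs["tool_rot"]).as_matrix()
        c=H[:3,:3].T@(T.T@(np.array(p)-obs["tool_pos"])-H[:3,3])
    return np.array([im["fx"]*c[0]/c[2]+im["cx"],im["fy"]*c[1]/c[2]+im["cy"]])
E
python3 - <<'E'
from h import *
o=ctrl.get_obs();print(o)
a=imaging.get_image("top");b=imaging.get_image("scene")
for n,i in(("top",a),("scene",b)):
    cv2.imwrite(f"pics/{n}0.png",i["color"]);np.save(f"{n}.npy",i,allow_pickle=True)
    print(n,ray(i,280,210),i["fx"])
E
```

```text
{'t': 0.0, 'q': array([-1.39300017e+00,  5.33857737e-02,  1.61429286e+00, -3.11837482e-06,
        1.47598529e+00, -1.19007623e-01]), 'dq': array([-0.00161508,  0.00103724, -0.00112499,  0.00149719,  0.00070969,
        0.00064764]), 'effort': array([ 1.92758698e-04, -3.93679798e+01, -3.70175385e+01, -8.03267562e-05,
        7.18904877e-03, -8.87378320e-06]), 'tool_pos': array([ 0.18267555, -0.59706073,  0.23004576]), 'tool_rot': array([-3.10501465e+00, -4.64203258e-01,  1.00429542e-04]), 'contact_force': array([-0.28895707, -0.15757775,  0.43553617]), 'wrist_torque': array([ 0.01120204, -0.03109157, -0.00928997]), 'grip_force': 0.0, 'opening': 0.08515045701784557}
top (array([ 0.46904728, -0.15024625,  0.91455468]), array([ 0.09522455, -0.00628403, -0.99558634])) 407.7498816029976
scene (array([0.11079626, 0.64647108, 0.63577679]), array([ 0.40409952, -0.73256203, -0.54778506])) 433.2081910368252
```

View pics/top0.png

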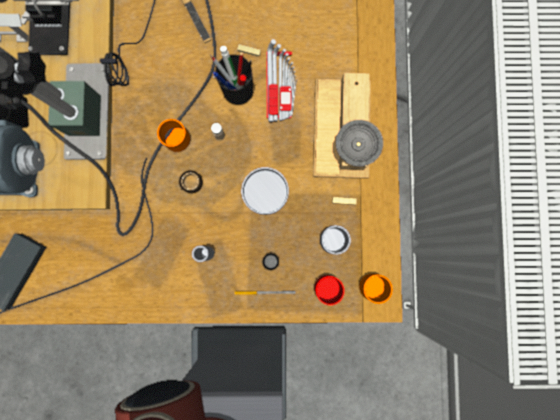

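View pics/scene0.png

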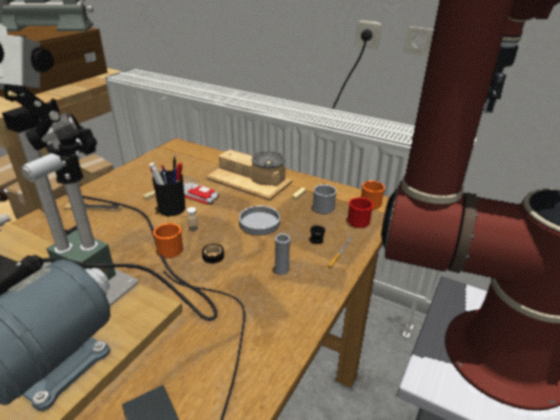

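Top view: the dish is at (265,191), the steel beaker at (335,240) and the tall steel cup at (201,254). Possible mix-ups:
- Beaker: orange beakers at (172,134) and (374,288), and a red one at (328,290).
- Tube cup: white bottle at (217,131) and black knob at (270,261).
- Dish: grey pot at (358,144) and black ring at (190,182).

I choose the plain steel ones, which the scene view confirms: dish (259,220), beaker (324,200), tube (282,254).

```bash
python3 - <<'E'
from h import *
im=np.load("top.npy",allow_pickle=True).item();sc=np.load("scene.npy",allow_pickle=True).item()
for z in(0,):
    print("img axes", onz(im,280,210,0),onz(im,380,210,0),onz(im,280,310,0))
c=im["color"];hsv=cv2.cvtColor(c,cv2.COLOR_BGR2HSV)
m=((hsv[...,1]<70)&(hsv[...,2]>60)).astype(np.uint8)*255
m=cv2.morphologyEx(m,cv2.MORPH_CLOSE,np.ones((3,3)))
cs,_=cv2.findContours(m,cv2.RETR_EXTERNAL,cv2.CHAIN_APPROX_NONE)
for n,(u,v),h,D in(("dish",(265,191),.022,.104),("beaker",(335,240),.058,.06),("tube",(201,254),.09,.032)):
    for k in cs:
        if cv2.pointPolygonTest(k,(u,v),False)>=0 or (cv2.contourArea(k)>30 and np.hypot(*(k[:,0].mean(0)-(u,v)))<8):
            (a,b),r=cv2.minEnclosingCircle(k);e=cv2.fitEllipse(k)
            p=onz(im,a,b,h);P=onz(im,*e[0],h);dep=im["extrinsics"][2][:3]@p+im["extrinsics"][2][3]
            print(n,(a,b,r),e,"D",2*r*dep/im["fx"],e[1][0]*dep/im["fx"],p,P,"scene rim ctr",proj(sc,P),"scene base",proj(sc,P*[1,1,0]))
crop=c[160:300,170:400];cv2.imwrite("pics/crop0.png",cv2.resize(crop,None,fx=3.4,fy=3.4,interpolation=cv2.INTER_CUBIC))
E
```

```text
img axes [ 0.55652142 -0.15601882  0.        ] [ 0.55583485 -0.3817667   0.        ] [ 0.33451392 -0.15520826  0.        ]
dish (264.6706237792969, 190.49163818359375, 23.929285049438477) ((264.57940673828125, 190.50164794921875), (46.81409454345703, 47.006839752197266), 177.80929565429688) D 0.10558937702068365 0.10328497212554637 [ 0.59775082 -0.12221655  0.022     ] [ 0.59772908 -0.12201534  0.022     ] scene rim ctr [258.06982263 215.93964266] scene base [258.17233306 223.07180742]
beaker (335.0, 239.6666717529297, 15.366011619567871) ((335.0961608886719, 239.5108184814453), (29.05626678466797, 30.061735153198242), 94.42410278320312) D 0.06454795575380394 0.0610282833705229 [ 0.48803736 -0.27094463  0.058     ] [ 0.48836354 -0.27115148  0.058     ] scene rim ctr [323.12862974 189.31003557] scene base [321.62850549 207.78050261]
tube (202.5, 253.5, 11.068072319030762) ((202.12960815429688, 253.1682891845703), (15.440790176391602, 22.238605499267578), 83.61066436767578) D 0.04451950618224035 0.031054023406342335 [0.46051552 0.00073727 0.09      ] [0.46118302 0.0014885  0.09      ] scene rim ctr [281.75792893 235.91777415] scene base [281.03128229 268.49423125]
```

View pics/crop0.png

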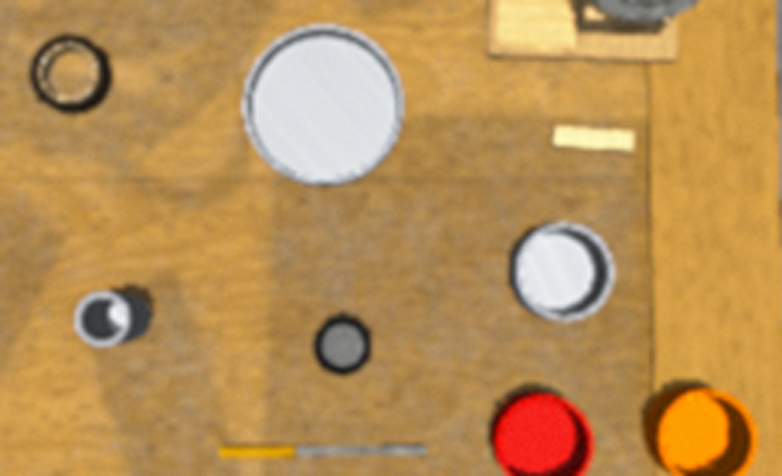

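The crop shows a plain steel beaker (rim about crop (562,272)) and the steel tube (rim about crop (103,319)). The measured diameters fit the given sizes. Next: move towards the beaker, squaring the tool to the world axes on the way.

Call:
play_rows(series=[[1,[0.3,-0.95,-0.4],[0,0,0.71]],[1,[0.2,-0.95,-0.4],[0,0,0.71]],[1,[0.5,-0.8,-0.2],[0,0,0.71]],[1,[0.85,-0.8,0],[0,0,0]],[1,[0.85,-0.8,0],[0,0,0]],[1,[0.85,-0.8,0],[0,0,0]],[1,[0.85,-0.8,0],[0,0,0]],[1,[0.7,0,0],[0,0,0]]], force=40)

```text
t: 1.1
tool_pos: [0.4112, -0.2946, 0.2813]
tool_rot: [3.142, 0.004, 0.001]
contact_force: [-1.2, -0.6, 0.2]
opening: 0.0856
grip_force: 0.0
```

Call:
play_rows(series=[[1,[0.7,-0.2,0.4],[0,0,0]],[1,[0.7,-0.2,0.4],[0,0,0]],[1,[0,0,0],[0,0,0]]])

```text
t: 1.48
tool_pos: [0.48, -0.2755, 0.2381]
tool_rot: [-3.138, -0.003, 0.007]
contact_force: [-0.1, 0.8, 0.0]
opening: 0.0854
grip_force: 0.0
```

```bash
python3 - <<'E'
from h import *
o=ctrl.get_obs();w=imaging.get_image("wrist");w["obs"]=o;np.save("w1.npy",w,allow_pickle=True)
cv2.imwrite("pics/w1.png",w["color"]);print(o["tool_pos"],o["tool_rot"],np.round(w["hand_eye"],3).tolist(),w["fx"])
print(proj(w,np.array([.488,-.271,.058]),o),proj(w,np.array([.488,-.271,0]),o))
E
```

```text
[ 0.48001825 -0.27545655  0.23810737] [-3.13801174 -0.00339328  0.00691123] [[-0.0, -0.955, -0.297, 0.076], [1.0, -0.0, -0.0, -0.0], [0.0, -0.297, 0.955, -0.143], [0.0, 0.0, 0.0, 1.0]] 322.4377533287552
[280.19570302 183.9254946 ] [280.83628598 173.77084782]
```

View pics/w1.png

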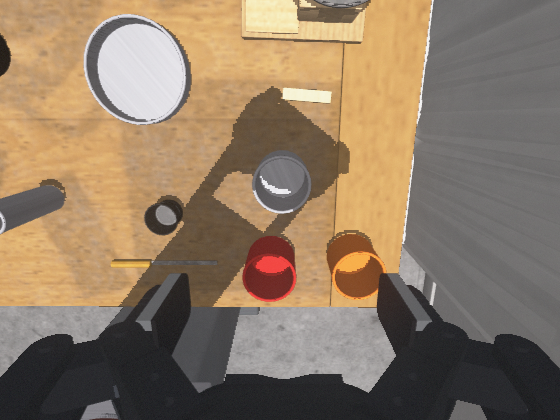

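The beaker rim is at about (281,182) in the wrist view, against a predicted (280,184). That agrees to 2 mm and puts it at about (0.489, -0.272). Descending.

Call:
play_rows(series=[[1,[0.18,-0.08,0.8],[0,0,0]],[1,[0,0,0.8],[0,0,0]],[1,[0,0,0.8],[0,0,0]],[1,[0,0,0.7],[0,0,0]],[1,[0,0,0],[0,0,0]]])

```text
t: 2.15
tool_pos: [0.4862, -0.2724, 0.0839]
tool_rot: [-3.138, 0.003, 0.008]
contact_force: [-0.3, -0.5, 0.1]
opening: 0.0853
grip_force: 0.0
```

Call:
play_rows(series=[[1,[0.06,0,0.5],[0,0.04,0]],[1,[0,0,0.45],[0,0,0]],[1,[0,0,0.22],[0,0,0]],[1,[0,0,0],[0,0,0]]])

```text
t: 2.65
tool_pos: [0.4921, -0.2737, 0.0287]
tool_rot: [3.141, -0.001, 0.01]
contact_force: [0.7, -0.6, -0.3]
opening: 0.0852
grip_force: 0.0
```

Call:
play_rows(series=[[1,[-0.04,-0.02,0.06],[0,-0.02,0]],[0.6,[0,0,0],[0,0,0]],[0.4,[0,0,0],[0,0,0]],[0.4,[0,0,0],[0,0,0]],[0.4,[0,0,0],[0,0,0]],[0.4,[0,0,0],[0,0,0]],[0.4,[0,0,0],[0,0,0]]], force=40)

```text
t: 3.52
tool_pos: [0.4907, -0.2728, 0.0259]
tool_rot: [3.14, -0.001, 0.007]
contact_force: [0.2, 1.0, 5.4]
opening: 0.0592
grip_force: 43.8
```

Call:
play_rows(series=[[0.4,[0,0,-0.2],[0,0,0]],[0.4,[0,0,-0.5],[0,0,0]],[0.4,[0,0,-0.6],[0,0,0]],[0.4,[0,0,-0.6],[0,0,0]],[0.4,[0,0,0],[0,0,0]]])

```text
t: 4.15
tool_pos: [0.4911, -0.2732, 0.1224]
tool_rot: [3.138, -0.001, 0.011]
contact_force: [0.8, 0.9, -1.0]
opening: 0.0595
grip_force: 43.6
```

```bash
python3 - <<'E'
from h import *
o=ctrl.get_obs();w=imaging.get_image("wrist");w["obs"]=o;np.save("w2.npy",w,allow_pickle=True);print(o["tool_pos"],o["tool_rot"])
cv2.imwrite("pics/w2.png",w["color"])
for f,box in(("w1.npy",(75,200,5,135)),):
    im=np.load(f,allow_pickle=True).item();hsv=cv2.cvtColor(im["color"],cv2.COLOR_BGR2HSV)
    m=((hsv[...,1]<60)).astype(np.uint8)*255;b=np.zeros_like(m);b[box[2]:box[3],box[0]:box[1]]=m[box[2]:box[3],box[0]:box[1]]
    cs,_=cv2.findContours(b,cv2.RETR_EXTERNAL,cv2.CHAIN_APPROX_NONE);k=max(cs,key=cv2.contourArea)
    # rim points unprojected on z=.022 -> circle
    P=np.array([onz(im,*p[0],.022,im["obs"])[:2] for p in k]);print(cv2.minEnclosingCircle((P*1000).astype(np.float32)),cv2.fitEllipse((P*1000).astype(np.float32)))
E
```

```text
[ 0.49108557 -0.27315963  0.12243336] [ 3.13845770e+00 -7.97188224e-04  1.10344421e-02]
((596.1648559570312, -123.94373321533203), 54.577030181884766) ((596.5036010742188, -123.59986877441406), (102.97775268554688, 108.20630645751953), 164.54750061035156)
```

View pics/w2.png

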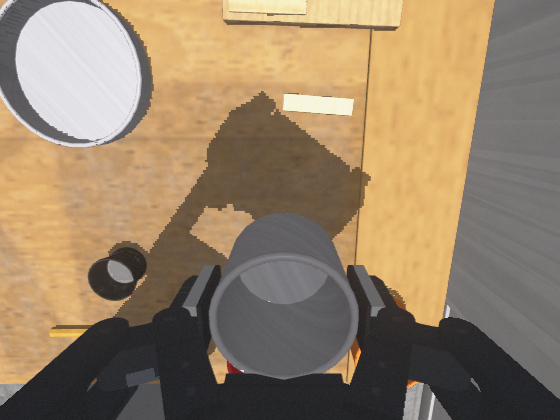

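Beaker held upright between the pads, rim centre about (284,314). The dish from the wrist view (0.5965, -0.1236) agrees with the top view (0.5977, -0.122). Moving over the dish.

Call:
play_rows(series=[[0.4,[0.3,-0.4,0],[0,-0.03,0]],[0.4,[0.5,-0.7,0],[0,0,0]],[0.4,[0.5,-0.7,0],[0,0,0]],[0.4,[0.5,-0.7,0],[0,0,0]],[0.4,[0.3,-0.5,0],[0,0,0]],[0.4,[0,0,0],[0,0,0]],[0.4,[0,0,0],[0,0,0]]])

```text
t: 5.08
tool_pos: [0.5935, -0.1223, 0.1177]
tool_rot: [-3.141, 0.001, 0.007]
contact_force: [0.2, -0.9, -1.7]
opening: 0.0591
grip_force: 43.6
```

Call:
play_rows(series=[[0.4,[0.08,0,0.4],[0,0,0]],[0.4,[0,0,0.5],[0,0,0]],[0.4,[0,0,0.4],[0,0,0]],[0.4,[0,0,0.2],[0,0,0]],[0.4,[0,0,0.1],[0,0,0]],[0.4,[0,0,0],[0,0,0]]])

```text
t: 5.82
tool_pos: [0.5989, -0.1224, 0.0399]
tool_rot: [3.141, -0.001, -0.002]
contact_force: [-0.1, -0.2, -0.9]
opening: 0.0592
grip_force: 43.7
```

Call:
play_rows(series=[[0.4,[-0.02,0,0.1],[0,0,0]],[0.4,[0,0,0.05],[0,0,0]],[0.4,[0,0,0.03],[0,0,0]],[0.4,[0,0,0],[0,0,0]]])

```text
t: 6.32
tool_pos: [0.5976, -0.1223, 0.0307]
tool_rot: [-3.142, 0.001, 0.002]
contact_force: [0.6, 0.0, -1.9]
opening: 0.0595
grip_force: 43.7
```

Call:
play_rows(series=[[0.4,[0,0,0.02],[0,0,0]],[0.4,[0,0,0.015],[0,0,0]],[0.4,[0,0,0],[0,0,0]]])

```text
t: 6.7
tool_pos: [0.5978, -0.1223, 0.0291]
tool_rot: [3.142, -0.001, -0.002]
contact_force: [-0.4, 0.8, -1.3]
opening: 0.0591
grip_force: 43.7
```

Call:
play_rows(series=[[0.4,[0,0,0.02],[0,0,0]],[0.4,[0,0,0],[0,0,0]]])

```text
t: 6.95
tool_pos: [0.5978, -0.1223, 0.029]
tool_rot: [3.142, -0.001, -0.003]
contact_force: [-2.8, 0.4, 3.7]
opening: 0.0594
grip_force: 44.2
```

Force now shows the beaker standing on the dish floor (+3.7 N, position stalled). Releasing and rising.

Call:
play_rows(series=[[0.75,[0,0,0],[0,0,0]],[0.85,[0,0,0],[0,0,0]],[0.85,[0,0,0],[0,0,0]],[0.85,[0,0,-0.3],[0,0,0]],[0.9,[0,0,-0.8],[0,0,0]],[1,[0,0,-1],[0,0,0]],[1,[0,0,-1],[0,0,0]],[1,[0,0,-0.8],[0,0,0]]])

```text
t: 7.95
tool_pos: [0.5985, -0.1224, 0.227]
tool_rot: [3.14, -0.001, 0.003]
contact_force: [0.6, -0.2, -0.1]
opening: 0.0853
grip_force: 0.0
```

Call:
play_rows(series=[[1,[-0.5,-0.5,-0.3],[0,0,0]],[1,[-0.7,-0.6,0],[0,0,0]],[1,[-0.7,-0.6,0],[0,0,0]],[1,[-0.7,-0.6,0],[0,0,0]],[1,[-0.2,-0.2,0],[0,0,0]],[1,[0,0,0],[0,0,0]]])

```text
t: 8.7
tool_pos: [0.4582, 0.003, 0.2391]
tool_rot: [3.141, 0.001, 0.001]
contact_force: [0.3, -0.6, 0.8]
opening: 0.0852
grip_force: 0.0
```

```bash
python3 - <<'E'
from h import *
o=ctrl.get_obs();w=imaging.get_image("wrist");w["obs"]=o;np.save("w3.npy",w,allow_pickle=True);print(o["tool_pos"],o["tool_rot"])
cv2.imwrite("pics/w3.png",w["color"])
print(proj(w,np.array([.461,.003,.09]),o),proj(w,np.array([.461,.003,0]),o),proj(w,np.array([.598,-.122,.061]),o))
E
```

```text
[0.45819633 0.0030196  0.23913071] [3.14099050e+00 5.67912222e-04 1.24805583e-03]
[283.89858637 197.13953983] [283.74841465 178.94436665] [424.15650874  39.89043672]
```

View pics/w3.png

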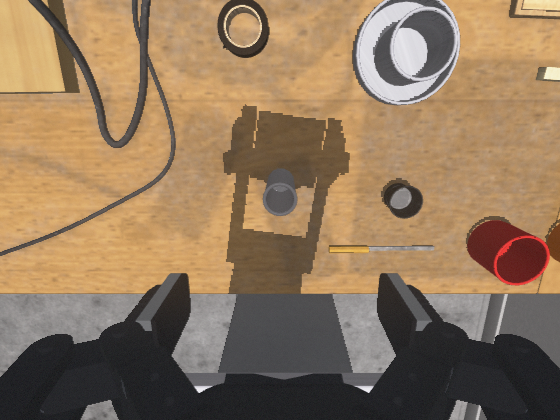

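Wrist view: tube rim at about (280,198), so the tube is at about (0.460, 0.0065). The beaker stands in the dish with its rim at about (425,44), about (0.594, -0.122). Descending on the tube.

Call:
play_rows(series=[[1,[0.04,-0.07,0.8],[0,0,0]],[1,[0,0,0.9],[0,0,0]],[1,[0,0,0.9],[0,0,0]],[1,[0,0,0.6],[0,0,0]],[1,[0,0,0.2],[0,0,0]],[1,[0,0,0],[0,0,0]]])

```text
t: 9.5
tool_pos: [0.4603, 0.0058, 0.0682]
tool_rot: [-3.142, 0.002, 0.003]
contact_force: [0.5, -0.4, -0.0]
opening: 0.0854
grip_force: 0.0
```

Call:
play_rows(series=[[1,[0,-0.01,0.14],[0,0,0]],[0.5,[0,0,0],[0,0,0]],[0.35,[0,0,0],[0,0,0]],[0.2,[0,0,0],[0,0,0]],[0.2,[0,0,0],[0,0,0]],[0.2,[0,0,0],[0,0,0]],[0.2,[0,0,0],[0,0,0]],[0.2,[0,0,0],[0,0,0]]], force=40)

```text
t: 10.5
tool_pos: [0.4604, 0.0067, 0.0618]
tool_rot: [3.141, -0.001, -0.0]
contact_force: [0.7, -0.3, 4.9]
opening: 0.0311
grip_force: 40.1
```

Call:
play_rows(series=[[0.2,[0,0,-0.2],[0,0,0]],[0.2,[0,0,-0.5],[0,0,0]],[0.2,[0,0,-0.8],[0,0,0]],[0.2,[0,0,-0.7],[0,0,0]],[0.2,[0,0,-0.5],[0,0,0]],[0.2,[0.3,0.4,0],[0,0,0]],[0.2,[0.3,0.4,0],[0,0,0]],[0.2,[0,0,0],[0,0,0]]])

```text
t: 11.5
tool_pos: [0.4898, -0.0339, 0.1957]
tool_rot: [-3.141, 0.004, 0.005]
contact_force: [0.0, 0.1, -1.3]
opening: 0.031
grip_force: 39.8
```

```bash
python3 - <<'E'
from h import *
o=ctrl.get_obs();w=imaging.get_image("wrist");w["obs"]=o;np.save("w4.npy",w,allow_pickle=True);print(o["tool_pos"],o["tool_rot"])
t=imaging.get_image("top");np.save("top4.npy",t,allow_pickle=True)
a=cv2.resize(t["color"][150:250,210:330],None,fx=3.3,fy=3.3,interpolation=cv2.INTER_CUBIC)
b=w["color"];a=cv2.copyMakeBorder(a,0,max(0,330-a.shape[0]),0,0,cv2.BORDER_CONSTANT);b=cv2.resize(b,(390,292));b=cv2.copyMakeBorder(b,0,a.shape[0]-292,0,0,cv2.BORDER_CONSTANT)
cv2.imwrite("pics/w4.png",np.hstack([a,b]))
for c in((.594,-.122),(.598,-.122)):
  print(proj(w,np.array([*c,.061]),o),proj(t,np.array([*c,.061])), proj(t,np.array([*c,.006])))
E
```

```text
[ 0.48983578 -0.03386917  0.19565064] [-3.14116226  0.00355281  0.00452396]
[394.91868444  76.62956998] [263.98677206 189.61312774] [264.79996383 193.1681509 ]
[395.43176974  71.14221427] [263.98566709 187.73400945] [264.79864751 191.40035143]
```

View pics/w4.png

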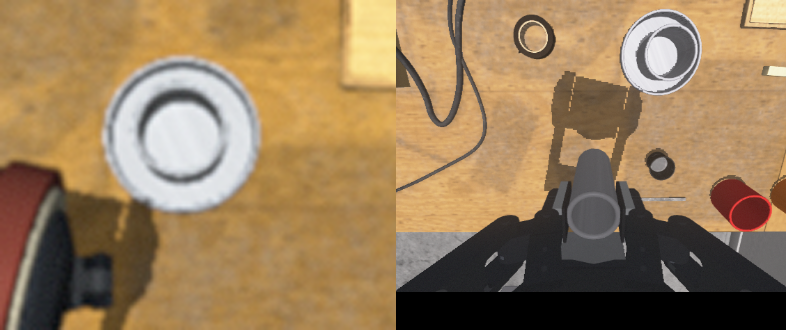

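Tube held upright, and the beaker sits about concentric in the dish. I'll hover closer for one precise measurement of the beaker rim.

Call:
play_rows(series=[[0.2,[0.2,0.6,0],[0,0,0]],[0.2,[0.2,0.6,0],[0,0,0]],[0.2,[0.2,0.5,0],[0,0,0]],[0.2,[0,0,0],[0,0,0]],[0.2,[0,0,0],[0,0,0]]])

```text
t: 12.22
tool_pos: [0.5193, -0.1172, 0.1957]
tool_rot: [-3.141, 0.0, 0.004]
contact_force: [0.6, 1.1, -0.6]
opening: 0.0308
grip_force: 40.0
```

```bash
python3 - <<'E'
from h import *
o=ctrl.get_obs();w=imaging.get_image("wrist");w["obs"]=o;np.save("w5.npy",w,allow_pickle=True);print(o["tool_pos"],o["tool_rot"])
p=proj(w,np.array([.595,-.121,.061]),o);print(p)
u0,v0=int(p[0])-80,max(0,int(p[1])-70);print(u0,v0)
cv2.imwrite("pics/w5.png",cv2.resize(w["color"][v0:v0+140,u0:u0+160],None,fx=4,fy=4,interpolation=cv2.INTER_CUBIC))
E
```

```text
[ 0.51933043 -0.11719497  0.19573563] [-3.14073588e+00  5.24986081e-05  3.58066218e-03]
[288.80434528 114.6644939 ]
208 44
```

View pics/w5.png

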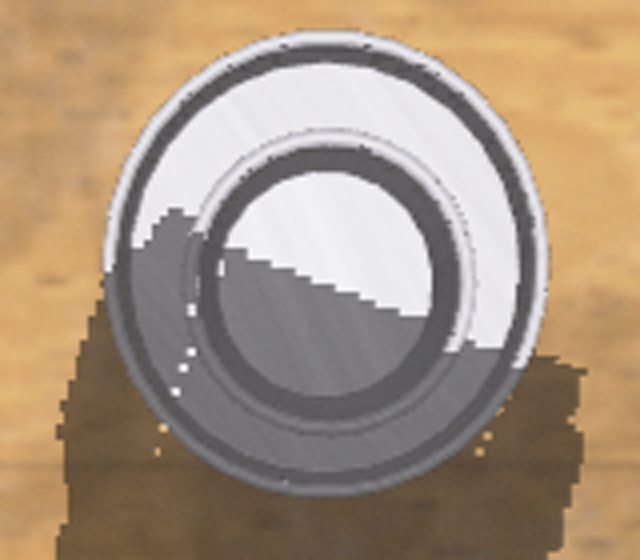

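Rim outline spans crop x 185–475, y 127–437, giving a centre at full-image pixel (290.5,114.5). That puts the beaker at (0.595, -0.1225), upright in the dish.

Call:
play_rows(series=[[0.2,[0.4,0.1,0],[0,0,0]],[0.2,[0.5,0,0],[0,0,0]],[0.2,[0.4,0,0],[0,0,0]],[0.2,[0.2,0,0],[0,0,0]],[0.2,[0,0,0],[0,0,0]],[0.2,[0,0,0],[0,0,0]]])

```text
t: 13.02
tool_pos: [0.5943, -0.123, 0.1959]
tool_rot: [-3.141, 0.001, 0.003]
contact_force: [-0.3, -0.2, -0.5]
opening: 0.0309
grip_force: 40.0
```

Call:
play_rows(series=[[0.2,[0,0,0.4],[0,0,0]],[0.2,[0,0,0.5],[0,0,0]],[0.2,[0,0,0.2],[0,0,0]],[0.2,[0,0,0],[0,0,0]]])

```text
t: 13.52
tool_pos: [0.5938, -0.123, 0.1393]
tool_rot: [-3.141, 0.001, 0.006]
contact_force: [-0.2, 0.0, -1.0]
opening: 0.0313
grip_force: 40.0
```

```bash
python3 - <<'E'
from h import *
o=ctrl.get_obs();t=imaging.get_image("scene");w=imaging.get_image("wrist")
a=cv2.resize(t["color"][140:260,200:320],(400,400),interpolation=cv2.INTER_CUBIC)
b=cv2.resize(w["color"][100:380,140:420],(400,400))
cv2.imwrite("pics/s6.png",np.hstack([a,b]));print(o["tool_pos"])
E
```

```text
[ 0.59376157 -0.12304092  0.13929006]
```

View pics/s6.png

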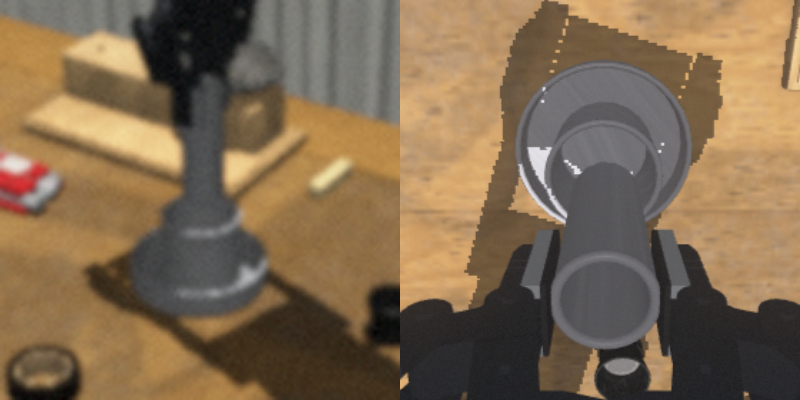

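The tube is centred over the beaker mouth in both views. Lowering it gently.

Call:
play_rows(series=[[0.2,[0.02,0,0.2],[0,0,0]],[0.2,[0,0,0.35],[0,0,0]],[0.2,[0,0,0.35],[0,0,0]],[0.2,[0,0,0.2],[0,0,0]],[0.2,[0,0,0.08],[0,0,0]],[0.2,[0,0,0],[0,0,0]]])

```text
t: 14.38
tool_pos: [0.5957, -0.1233, 0.0817]
tool_rot: [-3.141, 0.001, 0.003]
contact_force: [-0.6, -0.2, -1.1]
opening: 0.031
grip_force: 40.0
```

Call:
play_rows(series=[[0.2,[0,0,0.1],[0,0,0]],[0.2,[0,0,0.08],[0,0,0]],[0.2,[0,0,0.04],[0,0,0]],[0.2,[0,0,0.02],[0,0,0]],[0.2,[0,0,0],[0,0,0]]])

```text
t: 15.0
tool_pos: [0.5957, -0.1233, 0.0699]
tool_rot: [-3.142, 0.001, 0.002]
contact_force: [1.0, 0.6, 0.0]
opening: 0.0313
grip_force: 40.0
```

Call:
play_rows(series=[[0.2,[0,0,0.02],[0,0,0]],[0.2,[0,0,0.02],[0,0,0]],[0.2,[0,0,0],[0,0,0]]])

```text
t: 15.38
tool_pos: [0.5958, -0.1233, 0.068]
tool_rot: [-3.142, 0.001, 0.002]
contact_force: [-0.2, 0.4, -1.3]
opening: 0.0311
grip_force: 40.1
```

Call:
play_rows(series=[[0.2,[0,0,0.015],[0,0,0]],[0.2,[0,0,0.015],[0,0,0]],[0.2,[0,0,0],[0,0,0]]])

```text
t: 15.75
tool_pos: [0.5963, -0.1234, 0.0679]
tool_rot: [3.141, -0.001, -0.001]
contact_force: [-2.6, 0.2, 6.1]
opening: 0.0311
grip_force: 40.6
```

Floor contact: +6 N, position stalled at the expected height of 0.068. Releasing and rising.

Call:
play_rows(series=[[0.5,[0,0,0],[0,0,0]],[0.7,[0,0,0],[0,0,0]],[0.85,[0,0,0],[0,0,0]],[0.85,[0,0,-0.3],[0,0,0]],[0.85,[0,0,-0.7],[0,0,0]],[0.85,[0,0,-1],[0,0,0]],[0.85,[0,0,-1],[0,0,0]],[0.85,[-0.8,0,-0.5],[0,0,0]]])

```text
t: 16.75
tool_pos: [0.558, -0.1239, 0.247]
tool_rot: [3.139, 0.0, 0.009]
contact_force: [-1.2, -0.3, 0.3]
opening: 0.0725
grip_force: 0.0
```

```bash
python3 - <<'E'
from h import *
o=ctrl.get_obs();t=imaging.get_image("scene");w=imaging.get_image("wrist")
a=cv2.resize(t["color"][140:260,200:320],(400,400),interpolation=cv2.INTER_CUBIC)
b=cv2.resize(w["color"][20:300,140:420],(400,400))
cv2.imwrite("pics/s7.png",np.hstack([a,b]));print(o["tool_pos"])
p=lambda z:(proj(t,np.array([.595,-.1225,z]))-[200,140])*400/120
print(p(.096),p(.061),p(.022))
E
```

```text
[ 0.55804959 -0.12385518  0.24700717]
[195.8866114 169.8878196] [196.40617382 210.38987229] [196.9637606 253.8560815]
```

View pics/s7.png

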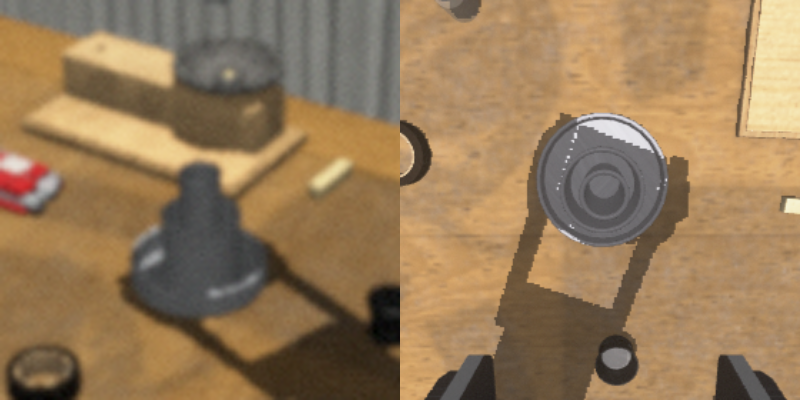

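The three cups are nested upright: tube rim at crop (200,170), as predicted for standing on the beaker floor. The gripper is clear.

```bash
python3 -c "
from station import ctrl
print(ctrl.finish_job())"
```

```text
the job is handed in; nothing more can be done
None
```

The three steel cups are nested: the beaker stands upright in the dish and the tall cup stands upright in the beaker, each lowered to contact before release. I handed the job in at about 17 s; no verdict came back.

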